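# Set a drive collar on the seal fixture, tang to the index pin

## Robot

A 7-joint arm with a two-finger parallel gripper is mounted at the origin on the work surface. World frame = base frame: x ahead of the robot, y to its left, z up, the work surface at z = 0. Lengths are in m, angles in rad, forces in N, time in s.
With the tool pointing down it reaches from about 0.4 to 0.9 m from the base axis. Payload 5.6 kg.
Tool frame: the origin (TCP) lies between the finger pads; the fingertips stand 17 mm ahead of it and the grasp point (between the pads) lies 2 mm behind it; z points along the fingers, y is the line along which they close (so a half turn about z gives the same grasp; the last joint's range is limited). The gripper opens to 92 mm and grips with 3 to 60 N. Pads are 20 mm wide; open, the fingers measure 128 mm over their backs; the gripper's body (75 mm by 189 mm) begins 69 mm behind the grasp point.
Start: joints at [1.239, 0.468, -0.012, 1.603, 0.006, 1.071, -0.056], TCP at [0.185, -0.623, 0.232] pointing down, gripper open.
Joint ranges: [-2.53, 2.53], [-0.31, 2.02], [-1.57, 1.55], [0.28, 2.44], [-1.29, 4.43], [0.15, 1.84], [-2.92, 2.92]. Speed limits (rad/s): [2.57, 2.57, 3.14, 3.14, 3.14, 3.14, 3.14].

## Interface

Orientations are given as a unit quaternion [x, y, z, w].
In Python, from workcell import arm gives the robot as it stands. Calls block until the motion is done:
- arm.move_ptp(position, orientation): joint-space move of the TCP to a pose.
- arm.move_l(position, frame=None, max_speed=0.15): straight line of the TCP; frame=None keeps the orientation; max_speed is the mean speed in m/s.
- arm.set_joints(angles): joint-space move.
- arm.release() and arm.close(grasp_force=None): open the fingers fully, or close them until they stop; grasp_force is the grip in N (None keeps the last).
- arm.dwell(seconds).
- arm.ik(position, orientation): joint angles nearest the present ones, or None.
- arm.read_state(): the state.
- arm.get_image(name): name is "scene" or "top" or "wrist"; returns a dict with "frame" (480x640x3 uint8, red, green, blue), "mtx" (3x3 intrinsics, pixels), "view" (4x4, takes a point from world to camera coordinates); the wrist camera has in their place "T_tool_cam" (4x4, takes a point from camera to tool coordinates, whose origin is the TCP and whose axes are the flange's). Camera axes: x right, y down, z forward; pixel columns grow to the right and rows downward; lengths in m; the calibration is good to about 2 mm. A picture is of the moment at which its call begins: read the wrist's pose just before it. There is no depth.
A pose or a line that the arm cannot do raises arm.IKError and nothing moves.
- arm.job_done(): hands the job in; it is judged then, once.
The state is a dict: "t": time; "q": joint angles; "dq": joint speeds; "joint_efforts": joint torques, N m; "position": TCP position; "tcp_rot": TCP orientation; "contact_force": force on the tool from outside, world axes, zero at the start; "ft_torque": the same for the moment, N m; "opening": finger opening in m; "grasp_force": force on a finger pad.
Only numpy, scipy, OpenCV 4.12 (cv2) and the standard library are available. Lean on these libraries where they do the work, as an engineer would, in place of code of your own. Each camera call takes 0.05 s, during which the arm holds its last target. There are 200 camera calls.

## Task

Take the steel drive collar that has a single tang and lower it over the fixture's post until it sits flat on the plate, turned so that its tang points at the fixture's index pin; set it down rather than dropping it, then let go. Leave the similar collar with two tangs standing where it is.

Things in the scene. Friction and masses are not known exactly. Their poses are not given: they have to be found in the camera images.
- collar: The part to fit: a loose plain steel tube standing upright on the bench, outside diameter 56 mm, bore 38 mm (open at both ends), 50 mm tall, about 0.45 kg, with ONE flat tang at its foot: 22 mm wide, 10 mm tall, reaching 52 mm from the tube's axis. Origin: on the tube's axis at its underside; z up, x points out along the tang. The tube above the tang is bare all round and can be gripped from above across its outside at any angle.
- twin_collar: A similar loose steel collar (56 mm outside, 38 mm bore, 50 mm tall) with TWO opposite tangs, to be left where it is. Origin on its axis at its underside; x along one tang, z up. The two collars may change places.
- fixture: Fixed aluminium plate, 170 x 110 x 12 mm, with a dark upright post 18 mm across, its tapered top 42 mm above the bench, amid a grey disc 62 mm across. Origin: on the post's axis at bench height; plate from x = -60 to +110, y = -55 to +55 mm; x points from post to index pin, z up. The collar fits over the post with 10 mm play all round; its underside then lies 12 mm above the origin.
- index_pin (a point): Centre of the top of the fixture's index pin, the thin dark upright pin (8 mm in diameter, top 30 mm above the plate), fixed 85 mm from the post's axis along the fixture's x; its axes are those of the fixture.

How it is judged:
At the end, for the whole second after the job is handed in: The one-tang collar stands upright and at rest over the post (axes within 14 mm), its underside on the plate (within 4 mm), its tang pointing towards the index pin: the tang's direction within 15 degrees of the line from post to pin (horizontal distance between collar and fixture below 0.014 m and z of collar in the frame of fixture below 0.016 m and angle between collar's own z axis and vertical below 0.1 rad and angle between the x axis of collar and the x axis of fixture, either way round below 0.26 rad and x of index_pin in the frame of collar above 0.05 m and linear speed of collar below 0.02 m/s); the robot touches nothing.
It fails at once if the two-tang collar is moved more than 30 mm or tipped (distance of twin_collar from where it was at the start of the episode above 0.03 m or angle between twin_collar's own z axis and vertical above 0.3 rad).
It fails at once if the collar is let go over the post more than 18 mm above the plate (dropped) (horizontal distance between collar and fixture below 0.04 m and z of collar in the frame of fixture above 0.03 m and contact force between the fingers and collar below 0.1 N).
It also fails if it takes over 37 s, if anything falls off the work surface, if the arm or the gripper's body presses on something with over 40 N, if the wrist force passes 120 N, or if a joint passes its speed limit or range.

## Working session

There is one attempt and no reset: what is moved stays moved. The work goes in short steps, each a Python script; the robot and the scene stay as the last script left them, time stands still between calls to the robot, and variables do not carry over. Pictures are saved under pics/ and viewed, at most 10 in all, crops included, and the job is handed in when it is done.

```bash
mkdir -p pics; ls; python3 - <<'E'
from workcell import arm
import cv2,numpy as np,pickle
d={}
for n in("top","scene"):
    i=arm.get_image(n); d[n]=i; cv2.imwrite(f"pics/{n}0.png",i["frame"][:,:,::-1]); print(n,np.round(i["mtx"],1).tolist(),np.round(i["view"],3).tolist())
pickle.dump(d,open("d0.pkl","wb"))
s=arm.read_state(); print(s["t"],s["position"],s["tcp_rot"],s["contact_force"])
E
```

```text
pics
top [[567.1, 0.0, 321.3], [0.0, 567.1, 227.1], [0.0, 0.0, 1.0]] [[-0.015, -1.0, 0.0, -0.024], [-0.988, 0.014, -0.154, 0.591], [0.154, -0.003, -0.988, 0.869], [0.0, 0.0, 0.0, 1.0]]
scene [[609.6, 0.0, 316.4], [0.0, 609.6, 229.4], [0.0, 0.0, 1.0]] [[0.68, 0.733, 0.01, -0.396], [0.478, -0.433, -0.764, -0.245], [-0.556, 0.524, -0.645, 1.53], [0.0, 0.0, 0.0, 1.0]]
0.1 [ 0.18494686 -0.62263383  0.23073608] [ 9.89593063e-01  1.43892177e-01 -1.81348841e-04 -7.60367691e-04] [-0.21629348  0.19042604  0.32507869]
```

View pics/top0.png

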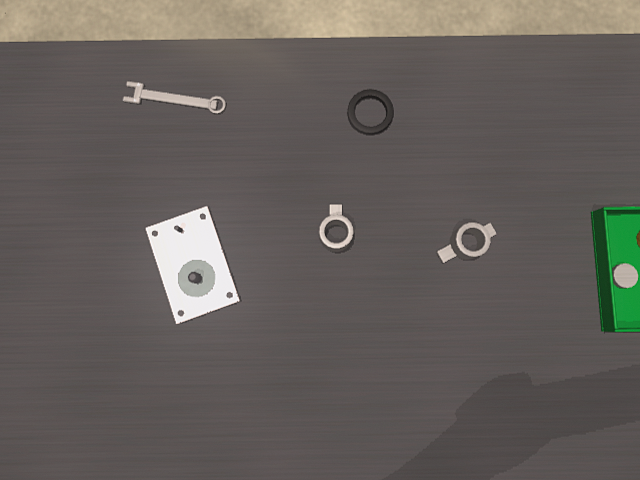

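View pics/scene0.png

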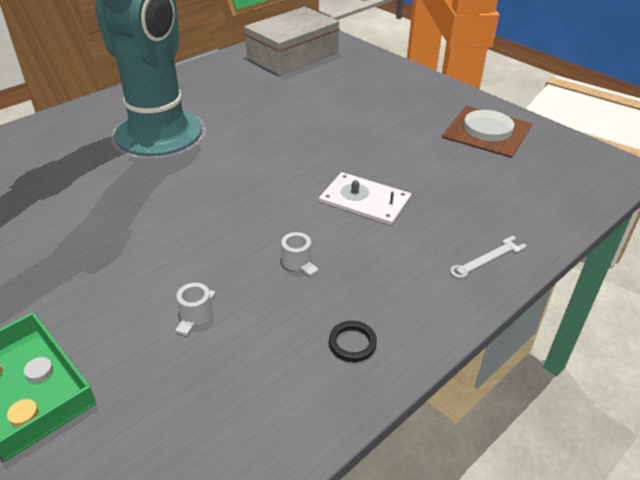

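The top view shows the one-tang collar at about (336,232) with its tang up at (336,210). The twin is at (473,240), the post disc at (196,278) and the index pin at (180,230). Next I'll measure these by masks and rays.

```bash
cat > h.py <<'E'
import numpy as np,cv2
def ray(im,uv,z,T=None):
    """pixels -> world points on plane z; T = camera-to-world (default from view)"""
    T=np.linalg.inv(im["view"]) if T is None else T
    uv=np.atleast_2d(np.asarray(uv,float))
    d=(T[:3,:3]@np.linalg.inv(im["mtx"])@np.c_[uv,np.ones(len(uv))].T).T
    return T[:3,3]+d*((z-T[2,3])/d[:,2])[:,None]
E
python3 - <<'E'
import pickle,cv2,numpy as np
from h import ray
im=pickle.load(open("d0.pkl","rb"))["top"]; f=im["frame"]
g=cv2.cvtColor(f,cv2.COLOR_RGB2GRAY)
for x,y in((336,210),(321,232),(336,248),(160,250),(180,285),(336,232)): print((x,y),f[y,x],end=' ')
m=(g>140).astype(np.uint8)
cs,h=cv2.findContours(m[190:340,130:520],cv2.RETR_CCOMP,cv2.CHAIN_APPROX_NONE,offset=(130,190))
for c,hh in zip(cs,h[0]):
    if cv2.contourArea(c)<60: continue
    r=cv2.minAreaRect(c); e=cv2.fitEllipse(c)
    print("\narea",cv2.contourArea(c),"parent",hh[3],"rect",np.round(r[0],1),"ell",np.round(e[0],1),np.round(e[1],1))
    print(" rect corners z=.012",np.round(ray(im,cv2.boxPoints(r),.012)[:,:2],4).tolist(), "ell z=.05",np.round(ray(im,e[0],.05)[0,:2],4),"z=.012",np.round(ray(im,e[0],.012)[0,:2],4))
print("pin top",ray(im,(178,228),.042),"tang tip",ray(im,(336,206),.01))
cv2.imwrite("pics/crop0.png",cv2.resize(f[190:340,130:390,::-1],None,fx=3,fy=3,interpolation=cv2.INTER_CUBIC))
E
```

```text
(336, 210) [222 209 200] (321, 232) [213 198 190] (336, 248) [128 121 116] (160, 250) [239 237 234] (180, 285) [172 176 168] (336, 232) [93 86 86] 
area 167.0 parent -1 rect [446.3 253.4] ell [446.4 253.4] [14.3 16.6]
 rect corners z=.012 [[0.5525, -0.224], [0.5639, -0.246], [0.5448, -0.2554], [0.5334, -0.2334]] ell z=.05 [ 0.5445 -0.2313] z=.012 [ 0.5485 -0.2398]

area 936.0 parent -1 rect [475.5 239.5] ell [474.5 238.3] [32.2 38.6]
 rect corners z=.012 [[0.5995, -0.2584], [0.5986, -0.3238], [0.5431, -0.3204], [0.544, -0.2556]] ell z=.05 [ 0.5682 -0.2775] z=.012 [ 0.5732 -0.2879]

area 488.0 parent 1 rect [472.5 239.5] ell [472.7 239.2] [24.3 25.6]
 rect corners z=.012 [[0.5506, -0.2626], [0.5926, -0.2648], [0.592, -0.3066], [0.55, -0.3041]] ell z=.05 [ 0.5669 -0.2746] z=.012 [ 0.5718 -0.285 ]

area 6620.0 parent -1 rect [191.4 264.5] ell [191.7 264.7] [ 76.1 121.9]
 rect corners z=.012 [[0.6001, 0.2658], [0.6358, 0.1595], [0.4736, 0.1027], [0.4398, 0.2066]] ell z=.05 [0.5325 0.1742] z=.012 [0.536  0.1829]

area 166.0 parent 3 rect [195. 278.] ell [194.9 277.6] [12.9 16.7]
 rect corners z=.012 [[0.5149, 0.1944], [0.5312, 0.1782], [0.5127, 0.1597], [0.4966, 0.1759]] ell z=.05 [0.5118 0.1688] z=.012 [0.5144 0.1772]

area 966.5 parent -1 rect [335.5 225.5] ell [335.7 227.9] [31.6 42.5]
 rect corners z=.012 [[0.6352, -0.0293], [0.6344, -0.0849], [0.5616, -0.0832], [0.5624, -0.0283]] ell z=.05 [ 0.5883 -0.0556] z=.012 [ 0.5941 -0.0567]

area 480.5 parent 10 rect [335.8 230.8] ell [335.7 231. ] [24.4 25.2]
 rect corners z=.012 [[0.5901, -0.0279], [0.6186, -0.0568], [0.5885, -0.0855], [0.5603, -0.0566]] ell z=.05 [ 0.5833 -0.0556] z=.012 [ 0.589  -0.0567]
pin top [[0.59302209 0.19951661 0.042     ]] tang tip [[ 0.63179091 -0.05795996  0.01      ]]
```

View pics/crop0.png

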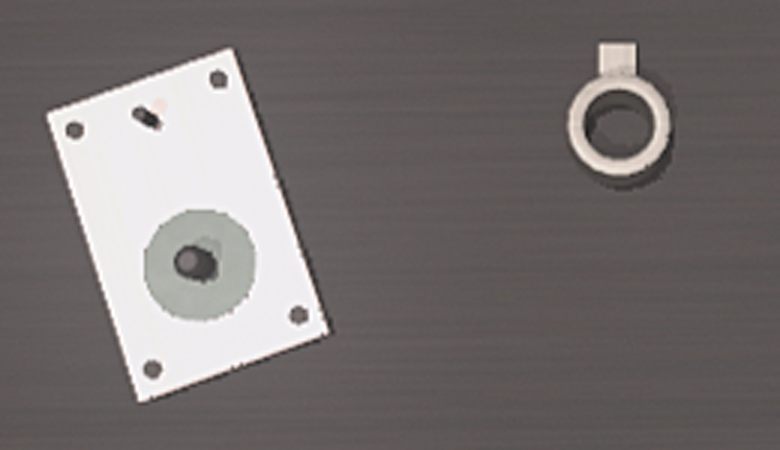

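Measured values, which agree with the sizes given:
- **Collar:** axis at about (0.583,-0.056), with the tang at about -2.5° yaw.
- **Fixture:** the plate measures 172 mm long at 19.7° yaw, which puts the post at about (0.514,0.175). The pin lies about 83 mm away.

Next I hover over the collar and check it with the wrist camera.

```bash
cat >> h.py <<'E'
from scipy.spatial.transform import Rotation as R
def down(deg): a=np.radians(deg)/2; return [np.cos(a),np.sin(a),0,0]
def snap(arm,name):
    s=arm.read_state(); im=arm.get_image("wrist")
    T=np.eye(4); T[:3,:3]=R.from_quat(s["tcp_rot"]).as_matrix(); T[:3,3]=s["position"]
    cv2.imwrite(f"pics/{name}.png",im["frame"][:,:,::-1])
    return im,T@im["T_tool_cam"]
E
python3 - <<'E'
from workcell import arm
from h import *
import pickle
arm.move_ptp([.583,-.056,.20],down(-2.5))
im,T=snap(arm,"w1"); pickle.dump((im,T),open("w1.pkl","wb"))
s=arm.read_state(); print(s["t"],s["position"],s["q"],T.round(3).tolist())
E
```

```text
2.6083 [ 0.58296751 -0.05715273  0.19997019] [ 0.32407857  0.42694122 -0.36408066  1.77546093  0.17997548  0.97185312
 -1.72816926] [[-0.045, -0.963, -0.265, 0.658], [-0.999, 0.043, 0.012, -0.06], [0.0, 0.265, -0.964, 0.354], [0.0, 0.0, 0.0, 1.0]]
```

View pics/w1.png

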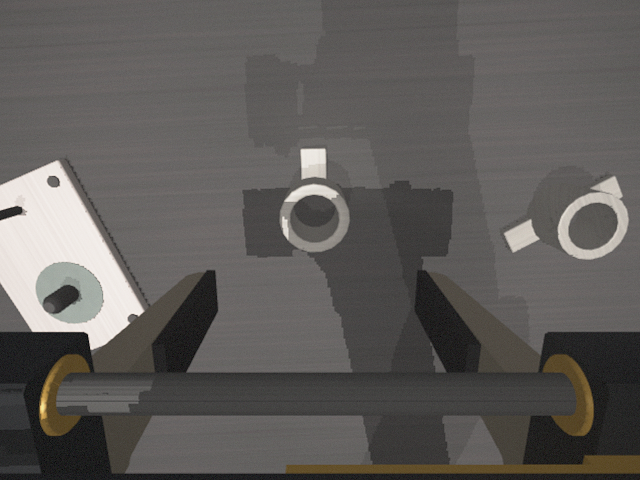

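The wrist view shows the collar rim centred near (315,216), its tang tip at (313,149), and the disc at (69,293). I'll check these by rays and then grasp.

```bash
python3 - <<'E'
from workcell import arm
from h import *
import pickle
im,T=pickle.load(open("w1.pkl","rb"))
c=ray(im,(315,216.5),.05,T)[0]; t=ray(im,(313.5,148.5),.01,T)[0]; d=ray(im,(69,293),.012,T)[0]
yaw=np.degrees(np.arctan2(*(t-c)[1::-1])); L=np.linalg.norm((t-c)[:2])
print(c,t,"yaw",yaw,"len",L,"disc",d)
p=(c[:2]+[.5833,-.0556])/2
assert abs(L-.052)<.006 and np.linalg.norm(c[:2]-[.5833,-.0556])<.008 and abs(yaw+2.5)<7
yaw=(yaw-2.5)/2
arm.move_ptp([*p,.11],down(yaw))
arm.move_l([*p,.036],max_speed=.08)
print(arm.read_state()["contact_force"])
arm.close(25)
s=arm.read_state(); print(s["t"],s["opening"],s["grasp_force"],s["position"],p,yaw)
arm.move_l([*p,.15],max_speed=.1)
s=arm.read_state(); print(s["t"],s["opening"],s["grasp_force"],s["contact_force"])
pickle.dump(snap(arm,"w2"),open("w2.pkl","wb"))
E
```

```text
[ 0.58679454 -0.05652729  0.05      ] [ 0.63666272 -0.05744148  0.01      ] yaw -1.0502402881231958 len 0.04987655555714689 disc [0.51522935 0.17602272 0.012     ]
[-0.43939024  0.00936405  0.08116217]
4.7667 0.05660148352139057 25.00025510787964 [ 0.58508791 -0.05604515  0.03610485] [ 0.58504727 -0.05606364] -1.775120144061598
6.0583 0.0563278871188271 24.99916523694992 [-0.04528613 -0.62313751 -4.73341668]
```

View pics/w2.png

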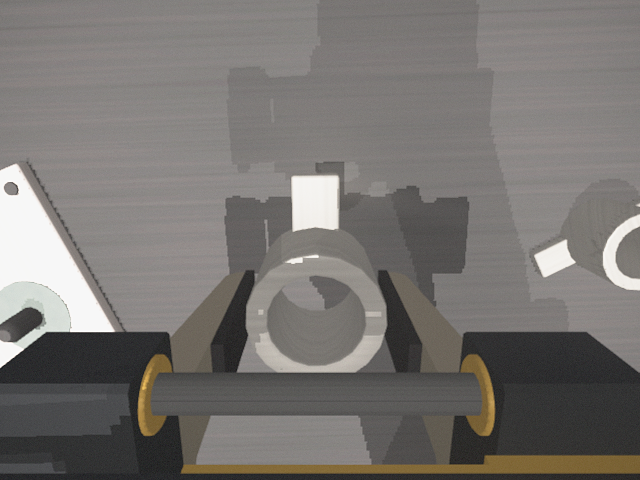

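The collar is gripped (opening 56.3 mm, about 4.5 N of weight). Its rim centre is at (316,320) and its tang tip at (315,176), in line with tool x. I'll move over the post, correct for the collar's offset in the grip, and look before lowering.

```bash
python3 - <<'E'
from workcell import arm
from h import *
import pickle
im,T=pickle.load(open("w2.pkl","rb"))
s=arm.read_state()
o=ray(im,(316,320),.164,T)[0]-s["position"]; t=ray(im,(315.5,176),.124,T)[0]-s["position"]
print("ring off",o,"tang off",t, "tang yaw",np.degrees(np.arctan2(*(t-o)[1::-1])))
a=19.7; post=np.array([.5145,.1755]); off=np.clip(o[0],-.005,.005)
p=post-off*np.array([np.cos(np.radians(a)),np.sin(np.radians(a))])
arm.move_ptp([*p,.15],down(a)); print(p,arm.read_state()["t"],arm.read_state()["position"])
arm.move_l([*p,.10],max_speed=.1)
pickle.dump((snap(arm,"w3"),p),open("w3.pkl","wb"))
im=arm.get_image("scene"); cv2.imwrite("pics/s3.png",cv2.resize(im["frame"][90:250,250:460,::-1],None,fx=3,fy=3))
E
```

```text
ring off [1.07494847e-03 8.58606890e-05 1.48534742e-02] tang off [ 0.05153116 -0.00122122 -0.02514653] tang yaw -1.483926110892667
[0.51348797 0.17513764] 7.0667 [0.51452833 0.17298753 0.14982458]
```

View pics/w3.png

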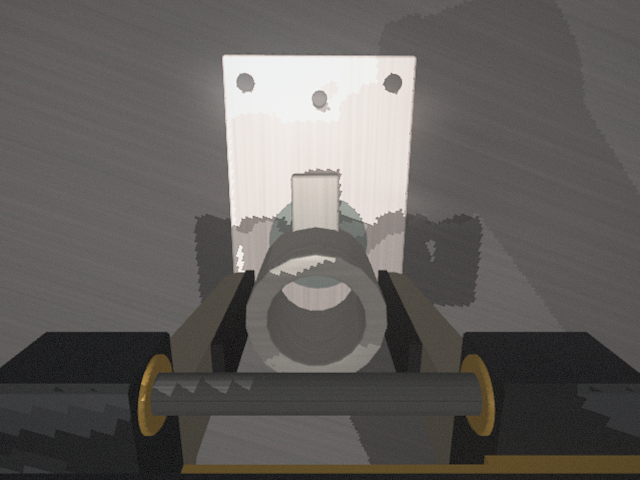

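View pics/s3.png

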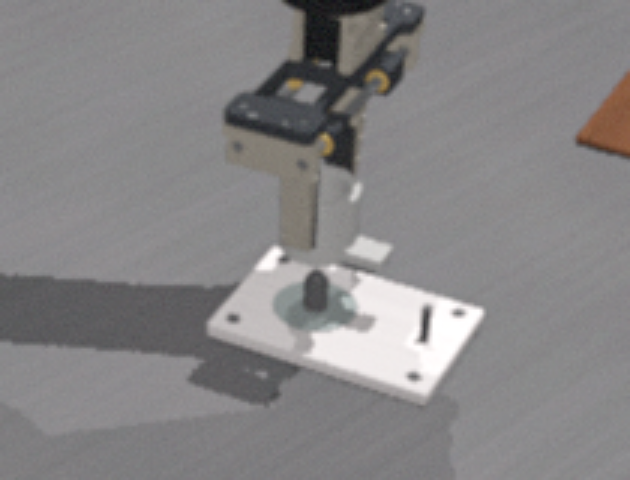

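The collar hangs over the post, with its tang at (315,176) pointing at the pin at (319,99). I'll check the post from the pin's ray, then lower while watching the force.

```bash
python3 - <<'E'
from workcell import arm
from h import *
import pickle
(im,T),p=pickle.load(open("w3.pkl","rb"))
a=np.radians(19.7); u=np.array([np.cos(a),np.sin(a)])
pin=ray(im,(319.5,98),.042,T)[0,:2]; post=pin-.085*u
c=ray(im,[(223,56),(416,57)],.012,T)[:,:2]; n=c[1]-c[0]
print("post from pin",post,"from plate edge",c.mean(0)-.11*u,"plate yaw",np.degrees(np.arctan2(n[0],-n[1])),"width",np.linalg.norm(n))
assert np.linalg.norm(post-[.5145,.1755])<.008
q=(post+c.mean(0)-.11*u+2*np.array([.5145,.1755]))/4-.001*u
print(q)
z0=arm.read_state()["contact_force"][2]
for z in (.085,.07,.06,.054,.051,.049,.0475,.0465,.0455,.0445):
    arm.move_l([*q,z],max_speed=.06 if z>.055 else .03)
    s=arm.read_state(); f=s["contact_force"]; print(z,s["position"][2].round(4),f.round(2),s["t"])
    if f[2]-z0>3: break
print(s["opening"],s["grasp_force"])
E
```

```text
post from pin [0.51627282 0.17406089] from plate edge [0.5153312  0.17348688] plate yaw 19.42086499953101 width 0.10878313691974073
[0.51420953 0.17429985]
0.085 0.0844 [ 0.48  0.66 -5.08] 8.2167
0.07 0.0694 [ 0.01 -0.13 -3.14] 8.6167
0.06 0.0595 [-0.09 -0.89 -4.27] 8.9333
0.054 0.0538 [-1.12 -0.01 -4.43] 9.2833
0.051 0.0509 [ 0.33  0.89 -4.23] 9.5333
0.049 0.0489 [ 0.14  0.83 -4.8 ] 9.7833
0.0475 0.0481 [-1.39 -1.27  2.62] 10.0333
0.05663848598158882 25.000542551279068
```

Contact came at z = 0.048, exactly where the collar should seat. I'll release, retreat straight up and check.

```bash
python3 - <<'E'
from workcell import arm
from h import *
arm.release(); arm.dwell(.2)
p=arm.read_state()["position"]
arm.move_l([p[0],p[1],.20],max_speed=.12)
im,T=snap(arm,"w4")
s=arm.read_state(); print(s["t"],s["contact_force"],s["opening"])
import pickle; pickle.dump((im,T),open("w4.pkl","wb"))
E
```

```text
12.3833 [-0.78035678  0.07716749 -0.12255778] 0.09184452011009174
```

View pics/w4.png

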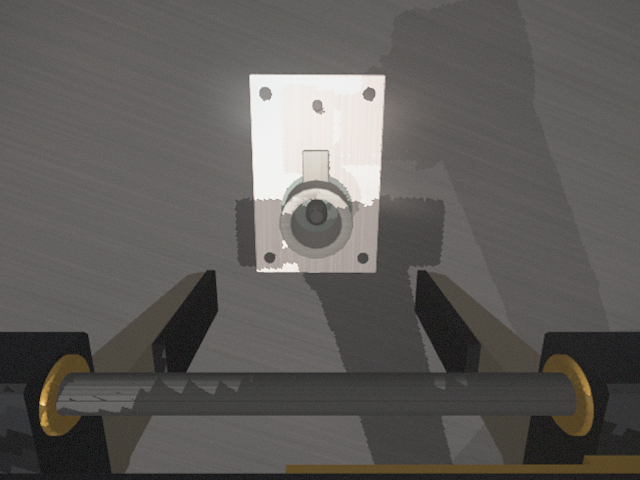

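The collar sits flat over the post, with its rim centred at (316,221) and the post inside at (316,212). Its tang tip at (315,151) points at the pin at (318,106), and the gripper is clear.

```bash
python3 - <<'E'
from workcell import arm
print(arm.job_done())
E
```

```text
the job is handed in; nothing more can be done
None
```

I set the one-tang collar down flat over the post with its tang pointing at the index pin, let go with the gripper clear, left the two-tang collar untouched, and handed the job in at about 12.4 s; no verdict came back.

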